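Sweep the lathe offcuts into the scrap tray

TASK

Clear the work board: with the fingers, sweep the three dark walnut offcuts across the board and over its edge so that they drop into the open steel scrap tray beside it. Only push them, never pick them up or lift them, and leave the pale turned knob, the wax jar and the glue bottle where they stand.

Things in the scene. Friction and masses are not known exactly. Their poses are not given: they have to be found in the camera images.
- board: the plywood work board, fixed flat on the bench: 350 (its x) x 280 (its y) x 30 high (mm). Origin at the centre of its underside, on the bench; z up, top 30 above the origin. The tray lies along one of its long sides (+y or -y of the board, it varies) and the blue case along the other; the offcuts lie on its middle part, in three rows spread along its x, the knob and the jar near its two x ends
- tray: the open steel scrap tray, fixed on the bench along one side of the board, same yaw as the board: outside 320 (x) x 116 (y) x 22 high (mm), walls and floor 3 thick, so its walls end 8 below the board top. There is a gap of 2 between it and the board. Origin at the centre of its underside; z up
- case: a closed blue case with a white lid, fixed on the bench along the other side of the board: 325 (x) x 116 (y) x 53 high (mm). Nothing goes in it. Origin at the centre of its underside; z up
- offcut_a: a dark walnut spindle offcut: a square block 32 long x 30 wide x 24 high (mm) with a round nub 18 in diameter sticking 12 out of one end, 44 long overall, about 25 g; loose, lying flat on the work board. Origin at the middle of the overall length, half-way up (12 above the board top while it lies flat); x along its length towards the nub, z up. The three offcuts are alike
- offcut_b: a dark walnut spindle offcut: a square block 32 long x 30 wide x 24 high (mm) with a round nub 18 in diameter sticking 12 out of one end, 44 long overall, about 25 g; loose, lying flat on the work board. Origin at the middle of the overall length, half-way up (12 above the board top while it lies flat); x along its length towards the nub, z up. The three offcuts are alike
- offcut_c: a dark walnut spindle offcut: a square block 32 long x 30 wide x 24 high (mm) with a round nub 18 in diameter sticking 12 out of one end, 44 long overall, about 25 g; loose, lying flat on the work board. Origin at the middle of the overall length, half-way up (12 above the board top while it lies flat); x along its length towards the nub, z up. The three offcuts are alike
- knob: a finished pale turned wooden knob, 38 in diameter and 41 high (mm), loose, standing near one x end of the board; to be left alone. Origin at the centre of its underside
- jar: a small amber jar of wax with a brass cap, 42 in diameter and 42 high (mm), loose, standing near the other x end of the board; to be left alone. Origin at the centre of its underside
- glue: a yellow glue bottle with an orange cap, 50 in diameter and 105 high (mm), loose, standing on the bench beyond the board; to be left alone. Origin at the centre of its underside

How it is judged:
By the outcome, as a careful person would: the job done as asked, in the order asked, and still so for the second after the job is handed in, with the robot touching nothing.
It also fails if it takes over 64 s, if anything falls off the work surface, if the arm or the gripper's body presses on something with over 40 N, if the wrist force passes 120 N, or if a joint passes its speed limit or range.

ROBOT

A 6-joint arm with a two-finger parallel gripper is mounted at the origin on the work surface. World frame = base frame: x ahead of the robot, y to its left, z up, the work surface at z = 0. Lengths are in m, angles in rad, forces in N, time in s.
With the tool pointing down it reaches from about 0.25 to 0.775 m from the base axis. Payload 4 kg.
Tool frame: the origin (TCP) lies midway between the tips of the shut fingers; the grasp point (between the pads) lies 19 mm behind it; z points along the fingers, y is the line along which they close (so a half turn about z gives the same grasp; the last joint's range is limited). The gripper opens to 94 mm and grips with 3 to 60 N. Pads are 16 mm wide; open, the fingers measure 119 mm over their backs; the gripper's body (75 mm by 177 mm) begins 78 mm behind the grasp point.
Start: joints at [-1.251, 0.087, 1.371, -0, 1.684, -0.103], TCP at [0.226, -0.502, 0.206] pointing down, gripper open.
Joint ranges: [-3.1, 3.1], [-0.76, 2.03], [0.27, 2.55], [-1.08, 4.22], [0.17, 2.65], [-2.57, 2.57]. Speed limits (rad/s): [2.79, 2.79, 3.14, 3.14, 3.14, 3.14].

INTERFACE

Orientations are given as [roll, pitch, yaw] about the fixed x, y, z axes, in that order (R = Rz(yaw) Ry(pitch) Rx(roll)).
In Python, from bench import get_obs, snapshot, close_job gives the robot as it stands. The module is installed in compiled form; this text tells all that it offers.
- The arm moves only by the tool drive_tool, never from a script. Its argument "commands" is a list of rows, each a list of 6 numbers: the shift along the tool's x, y, z in units of 0.04 m (1.0 is 0.04 m), then the turn, a rotation vector about the tool's x, y, z in units of 0.1 rad (1.0 is 0.1 rad). In form: [[dx, dy, dz, wx, wy, wz], ...]. A call has 1 to 20 rows; each row shifts and turns the commanded pose from where the row before left it, along the tool's axes as they then stand; what a row does not reach is not made up. A row lasts 1/8 s, in which the tool goes at most 62.5 mm and 10.7 degrees, less where a joint would pass 70% of its speed; a pose out of reach is approached as far as the arm can. A call with a number of a shift or a turn outside -1 to 1 is refused whole. A call with a gripper value outside its range is refused whole. "gripper" is the closure, from 0 (fully open) to 1 (shut), set as the call begins (left out, the last holds). The fingers move at their own pace and stop on an object; the grip force is fixed at half the most. Time passes only in rows, so rows that do not move let the fingers close. It gives the time, the measured TCP pose, the force, the opening and the grip force at its end, in the units of the state.
- get_obs(): the state, without advancing time (a new reading comes with each control period).
- snapshot(name): name is "scene" or "side" or "wrist"; returns a dict with "image" (420x560x3 uint8, blue, green, red), "range_z" (420x560 float32, m along the optical axis (not along the pixel's ray), 0 where there is no reading), "fx", "fy", "cx", "cy" (pixels), "rvec" (rotation vector, rad) and "tvec" (3), from world to camera coordinates, as OpenCV has them. Camera axes: x right, y down, z forward; pixel columns grow to the right and rows downward; lengths in m; the calibration is good to about 2 mm. A picture is of the moment at which its call begins.
- close_job(): hands the job in; it is judged then, once.
The state is a dict: "time": time; "joint_positions": joint angles; "qvel": joint speeds; "joint_torque": joint torques, N m; "tool_pos": TCP position; "ee_rot": TCP orientation; "wrist_force": force on the tool from outside, world axes, zero at the start; "wrist_torque": the same for the moment, N m; "width": finger opening in m; "finger_force": force on a finger pad.
Only numpy, scipy, OpenCV 4.12 (cv2) and the standard library are available. Lean on these libraries where they do the work, as an engineer would, in place of code of your own. Each camera call takes 0.05 s, during which the arm holds its last target. There are 200 camera calls.

## Working session

There is one attempt and no reset: what is moved stays moved. The work goes in short steps, Python scripts to look and compute and a tool call to move; the robot and the scene stay as the last step left them, time stands still between calls to the robot, and variables do not carry over. Pictures are saved under pics/ and viewed, at most 10 in all, crops included, and the job is handed in when it is done.

Besides the shell and the picture viewer there is one more tool, called after "Request:" in YAML: its name, and indented under it one key for each argument. drive_tool: Moves the arm, as the interface text tells. Its arguments: {"type":"object","properties":{"commands":{"type":"array"},"gripper":{"type":"number"}},"required":["commands"]}

```bash
mkdir -p pics; cat > h.py <<'E'
import numpy as np, cv2, pickle
from bench import get_obs, snapshot
def pts(s):
    z=s["range_z"]; v,u=np.mgrid[0:420,0:560]
    P=np.stack([(u-s["cx"])/s["fx"]*z,(v-s["cy"])/s["fy"]*z,z],-1)
    R=cv2.Rodrigues(np.array(s["rvec"],float))[0]
    W=(P-np.array(s["tvec"]).ravel())@R
    W[z==0]=np.nan
    return W
E
python3 - <<'E'
from h import *
a=snapshot("scene");b=snapshot("side")
pickle.dump((a,b),open("s.pkl","wb"))
cv2.imwrite("pics/a.png",a["image"]);cv2.imwrite("pics/b.png",b["image"])
o=get_obs();print(o)
E
```

```text
{'time': 0.1, 'joint_positions': array([-1.25110052e+00,  8.79211990e-02,  1.37209788e+00,  1.93169174e-05,
        1.68358864e+00, -1.03117892e-01]), 'qvel': array([ 0.00028203, -0.00150536, -0.00562821, -0.00226272,  0.0013634 ,
        0.00175293]), 'joint_torque': array([ 2.58871849e-03, -3.41251266e+01, -3.03301334e+01,  7.20772496e-02,
        3.03519820e-02, -9.00115924e-05]), 'tool_pos': array([ 0.22551905, -0.50110288,  0.20440196]), 'ee_rot': array([-3.13959027e+00, -2.26517435e-04,  4.22815625e-01]), 'wrist_force': array([ 0.88527146, -0.73866399,  0.68681366]), 'wrist_torque': array([-0.04105758, -0.04338226, -0.01366346]), 'finger_force': 0.0, 'width': 0.0937286999812942}
```

View pics/a.png

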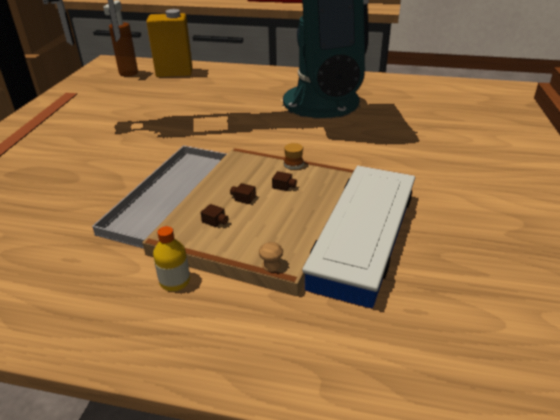

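View pics/b.png

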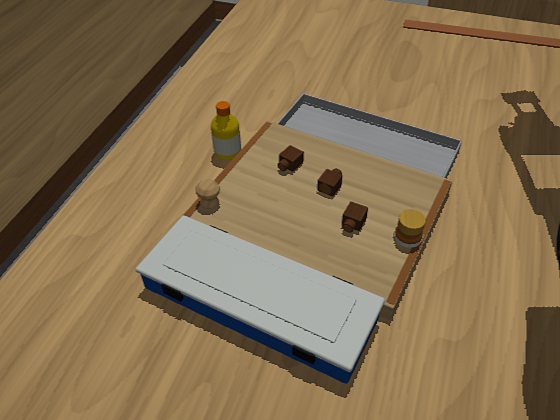

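The scene view shows offcuts at about (213,215), (244,193) and (284,181), the jar at (293,156), the knob at (271,255), the tray on the left and the case on the right. The side view shows the offcuts at (291,158), (329,182) and (354,217), the jar at (410,228) and the knob at (208,195).

```bash
cat > m.py <<'E'
from h import *
def meas(ss,verbose=1):
    out={}
    W=[pts(s) for s in ss]
    # board top
    sel=[]
    for w,s in zip(W,ss):
        m=(abs(w[...,2]-.03)<.004).astype(np.uint8)
        m=cv2.morphologyEx(m,cv2.MORPH_OPEN,np.ones((3,3)))
        n,l,st,_=cv2.connectedComponentsWithStats(m)
        k=1+st[1:,4].argmax(); sel.append(w[l==k][:,:2])
    for p in sel+[np.vstack(sel)]:
        print("board",[np.round(x,3) for x in cv2.minAreaRect((p*1000).astype(np.float32))])
    for nm,w,s in zip("ab",W,ss):
        im=s["image"].astype(int); z=w[...,2]
        r=np.hypot(w[...,0],w[...,1])
        m=((z>.036)&(z<.12)&(r>.2)&(r<.9)).astype(np.uint8)
        n,l,st,c=cv2.connectedComponentsWithStats(m)
        for k in range(1,n):
            if st[k,4]<25: continue
            q=w[l==k]; top=q[q[:,2]>np.percentile(q[:,2],95)-.006]
            rc=cv2.minAreaRect((top[:,:2]*1000).astype(np.float32))
            print(nm,c[k].round(),st[k,4],"zmax",q[:,2].max().round(3),"top",np.round(rc[0]),np.round(rc[1]),round(rc[2]),"bgr",im[l==k].mean(0).round())
E
python3 - <<'E'
from m import *
meas(pickle.load(open("s.pkl","rb")))
E
```

```text
board [array([542.011, -32.041]), array([279.761, 353.584]), np.float64(81.039)]
board [array([542.754, -32.348]), array([281.058, 352.083]), np.float64(80.561)]
board [array([542.391, -32.013]), array([281.437, 353.37 ]), np.float64(80.715)]
a [245.   9.] 2202 zmax 0.092 top [-658. -419.] [137. 508.] 1 bgr [ 45.  78. 111.]
a [384.  11.] 763 zmax 0.082 top [-699.  123.] [226. 118.] 2 bgr [ 50.  85. 119.]
a [171.  51.] 1112 zmax 0.12 top [-109. -461.] [ 57. 124.] 43 bgr [ 5. 50. 75.]
a [124.  51.] 561 zmax 0.12 top [ -83. -611.] [33. 59.] 26 bgr [10. 27. 51.]
a [553.  89.] 497 zmax 0.092 top [-94. 592.] [11. 46.] 81 bgr [22. 47. 86.]
a [337.  94.] 322 zmax 0.12 top [203.  67.] [14. 98.] 20 bgr [19. 21. 15.]
a [294. 155.] 414 zmax 0.073 top [396.   4.] [40. 35.] 15 bgr [ 27.  68. 104.]
a [362. 230.] 8414 zmax 0.055 top [575. 166.] [118. 327.] 81 bgr [166. 182. 186.]
a [284. 180.] 333 zmax 0.055 top [481.   3.] [43. 33.] 85 bgr [16. 29. 52.]
a [243. 192.] 359 zmax 0.056 top [535. -65.] [45. 33.] 81 bgr [15. 28. 51.]
a [214. 215.] 421 zmax 0.056 top [615. -91.] [45. 31.] 70 bgr [15. 28. 51.]
a [169. 254.] 1236 zmax 0.106 top [ 743. -122.] [23. 23.] 69 bgr [ 20.  84. 118.]
a [271. 254.] 466 zmax 0.071 top [708.  31.] [32. 32.] 64 bgr [ 53.  92. 130.]
b [224. 125.] 956 zmax 0.106 top [ 742. -120.] [22. 25.] 22 bgr [ 17.  83. 105.]
b [290. 158.] 457 zmax 0.055 top [615. -90.] [45. 31.] 70 bgr [22. 37. 59.]
b [330. 180.] 465 zmax 0.056 top [535. -65.] [45. 30.] 79 bgr [22. 38. 61.]
b [207. 191.] 466 zmax 0.071 top [706.  34.] [32. 33.] 52 bgr [ 64.  97. 120.]
b [353. 216.] 554 zmax 0.056 top [480.   4.] [46. 30.] 83 bgr [23. 38. 62.]
b [409. 227.] 887 zmax 0.074 top [397.   5.] [37. 38.] 14 bgr [ 36.  83. 108.]
b [264. 291.] 17836 zmax 0.055 top [574. 168.] [120. 325.] 81 bgr [163. 168. 164.]
b [558. 253.] 73 zmax 0.12 top [214.  41.] [ 3. 24.] 18 bgr [24. 29. 30.]
```

Request:
drive_tool:
  commands:
    - [0,0,0,0,0,-0.98]
    - [0,0,0,0,0,-0.98]
    - [0,0,0,0,0,-0.98]
    - [0,0,0,0,0,-0.98]
    - [0,0,0,0,0,-0.98]
    - [0,0,0,0,0,-0.98]
    - [0,0,0,0,0,-0.98]
    - [0,0,0,0,0,-0.98]
    - [0,0,0,0,0,-0.98]
    - [0,0,0,0,0,-0.98]
    - [0,0,0,0,0,0]
  gripper: 0.89

```text
time: 1.48
tool_pos: [0.2256, -0.5013, 0.2049]
ee_rot: [-3.141, -0.001, 1.402]
wrist_force: [-0.1, -0.2, 0.1]
width: 0.0106
finger_force: 0.0
```

Request:
drive_tool:
  commands:
    - [1,0.3,0,0,0,0]
    - [1,0.3,0,0,0,0]
    - [1,0.3,0,0,0,0]
    - [1,0.3,0,0,0,0]
    - [1,0.3,0,0,0,0]
    - [1,0.3,0,0,0,0]
    - [1,0.3,0,0,0,0]
    - [1,0.3,0,0,0,0]
    - [1,0.3,0,0,0,0]
    - [1,0.3,0,0,0,0]
    - [1,0.3,0,0,0,0]
    - [1,0.3,0,0,0,0]
    - [1,0.3,0,0,0,0]
    - [1,0.3,0,0,0,0]
    - [0.6,0.05,0,0,0,0]
    - [0,0,0,0,0,0]
    - [0,0,0,0,0,0]

```text
time: 3.6
tool_pos: [0.4907, 0.0451, 0.2053]
ee_rot: [-3.141, 0.001, 1.402]
wrist_force: [0.0, 0.0, -1.1]
width: 0.0105
finger_force: 0.0
```

```bash
cat >> h.py <<'E'
def uv(p,c=(.5424,-.032),a=np.radians(-9.3)):
    d=np.array(p[:2])-c
    return np.round([d@[np.cos(a),np.sin(a)],d@[np.sin(a),-np.cos(a)]],4)
E
python3 - <<'E'
from h import *
o=get_obs();print(o["tool_pos"],o["ee_rot"],o["width"],uv(o["tool_pos"]),o["time"])
s=snapshot("wrist");cv2.imwrite("pics/w.png",s["image"])
W=pts(s);z=W[...,2]
m=((z>.04)&(z<.065)).astype(np.uint8)
n,l,st,c=cv2.connectedComponentsWithStats(m)
for k in range(1,n):
    if st[k,4]>100:
        q=W[l==k];r=cv2.minAreaRect((q[:,:2]*1000).astype(np.float32));print(c[k].round(),np.round(r[0]),np.round(r[1]),r[2],uv(np.array(r[0])/1000))
E
```

```text
[0.49065921 0.04513065 0.2053041 ] [-3.14128184e+00  7.75939203e-04  1.40174889e+00] 0.010532868524369254 [-0.0635 -0.0678] 3.6
[352.  55.] [569. 149.] [ 89. 325.] 80.33814239501953 [-0.0027 -0.1832]
[517. 170.] [702.  33.] [37. 32.] 49.403717041015625 [ 0.1474 -0.0902]
[277. 239.] [479.   4.] [46. 29.] 80.35519409179688 [-0.0686 -0.0254]
[195. 242.] [400.  10.] [26. 41.] 47.140316009521484 [-0.147  -0.0189]
[343. 284.] [536. -51.] [16. 30.] 78.68379974365234 [-0.0035  0.0194]
[430. 306.] [613. -91.] [45. 30.] 74.20576477050781 [0.0794 0.0464]
[543. 310.] [ 727. -112.] [48. 19.] 58.30905532836914 [0.1948 0.049 ]
```

View pics/w.png

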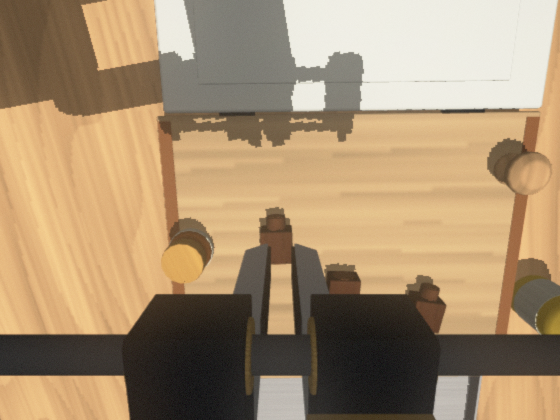

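The wrist view shows the first offcut at (277,239) with its nub on the push side. The jar is at (185,255), the knob is at (520,170), and there is free board around the descent point. I'll go down and sweep.

Request:
drive_tool:
  commands:
    - [0,-0.1,0.8,0,0,0]
    - [0,0,0.8,0,0,0]
    - [0,0,0.8,0,0,0]
    - [0,0,0.8,0,0,0]
    - [0,0,0.6,0,0,0]
    - [0,0,0.42,0,0,0]
    - [0,0,0,0,0,0]
    - [-0.2,0,0,0,0,0]
    - [-0.2,0,0,0,0,0]
    - [-0.3,0,0,0,0,0]
    - [-0.3,0,0,0,0,0]
    - [-0.3,0,0,0,0,0]
    - [-0.3,0,0,0,0,0]
    - [-0.3,0,0,0,0,0]
    - [0,0,0,0,0,0]

```text
time: 5.52
tool_pos: [0.474, -0.0295, 0.0365]
ee_rot: [-3.141, 0.0, 1.401]
wrist_force: [-0.2, -0.3, -0.5]
width: 0.0105
finger_force: 0.0
```

```bash
python3 - <<'E'
from m import *
o=get_obs();print(o["tool_pos"],o["wrist_force"],uv(o["tool_pos"]),o["time"])
a,b=snapshot("scene"),snapshot("side")
cv2.imwrite("pics/c.png",b["image"])
E
```

```text
[ 0.47402414 -0.02947468  0.03653342] [-0.15379434 -0.30322099 -0.46383081] [-0.0679  0.0086] 5.525
```

View pics/c.png

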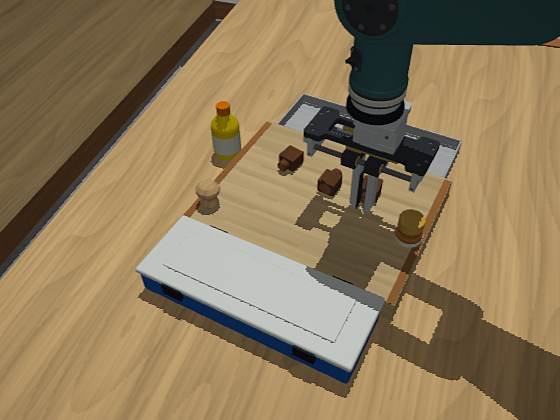

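The side view at (365,190) shows the offcut directly ahead of the fingers, with the second offcut at (329,182) clear. I'll continue over the edge.

Request:
drive_tool:
  commands:
    - [-0.3,0,0,0,0,0]
    - [-0.3,0,0,0,0,0]
    - [-0.3,0,0,0,0,0]
    - [-0.3,0,0,0,0,0]
    - [-0.3,0,0,0,0,0]
    - [-0.3,0,0,0,0,0]
    - [-0.3,0,0,0,0,0]
    - [-0.3,0,0,0,0,0]
    - [-0.3,0,0,0,0,0]
    - [-0.3,0,0,0,0,0]
    - [-0.3,0,0,0,0,0]
    - [-0.3,0,0,0,0,0]
    - [-0.3,0,0,0,0,0]
    - [0,0,0,0,0,0]

```text
time: 7.38
tool_pos: [0.4496, -0.1832, 0.0387]
ee_rot: [3.138, -0.001, 1.402]
wrist_force: [0.1, 2.7, 6.9]
width: 0.0106
finger_force: 3.5
```

```bash
python3 - <<'E'
from m import *
o=get_obs();print(o["tool_pos"],o["wrist_force"],uv(o["tool_pos"]),o["time"])
a,b=snapshot("scene"),snapshot("side")
cv2.imwrite("pics/d.png",np.hstack([a["image"][110:310,80:460],b["image"][80:280,180:560]]))
E
```

```text
[ 0.44964134 -0.18318071  0.03870477] [0.08991834 2.70849072 6.86662632] [-0.0671  0.1642] 7.375
```

View pics/d.png

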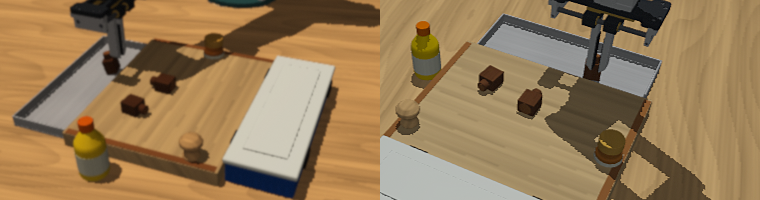

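The scene view at (110,62) and the side view at (592,72) show the offcut in the tray, standing or leaning under the fingertips with about 7 N upward. I'll raise a little and check.

Request:
drive_tool:
  commands:
    - [0,0,-0.1,0,0,0]
    - [0,0,-0.15,0,0,0]
    - [0,0,0,0,0,0]

```text
time: 7.85
tool_pos: [0.4484, -0.1826, 0.0471]
ee_rot: [3.141, 0.001, 1.403]
wrist_force: [-0.6, 0.0, 0.4]
width: 0.0106
finger_force: 0.0
```

```bash
python3 - <<'E'
from m import *
o=get_obs();print(o["tool_pos"],o["wrist_force"],uv(o["tool_pos"]),o["time"])
a,b=snapshot("scene"),snapshot("side")
k=dict(fx=4,fy=4,interpolation=cv2.INTER_CUBIC)
cv2.imwrite("pics/e.png",np.hstack([cv2.resize(a["image"][110:210,140:240],None,**k),cv2.resize(b["image"][90:190,340:440],None,**k)]))
for s in(a,b):
    W=pts(s);im=s["image"].astype(int);
    U=(W[...,:2]-[.5424,-.032])@np.array([[.987,-.1616],[-.1616,-.987]]).T
    m=(U[...,1]>.142)&(U[...,1]<.25)&(abs(U[...,0]+.067)<.05)&(W[...,2]>.006)&(W[...,2]<.06)&(im[...,2]>im[...,0]*1.8)
    q=np.c_[U[m],W[m][:,2]];print(m.sum(),q.min(0).round(3),q.max(0).round(3))
E
```

```text
[ 0.44844558 -0.18264261  0.04714914] [-0.59966761  0.01161685  0.37083733] [-0.0684  0.1638] 7.85
246 [-0.072  0.16   0.007] [-0.04   0.191  0.049]
269 [-0.073  0.156  0.006] [-0.043  0.189  0.06 ]
```

View pics/e.png

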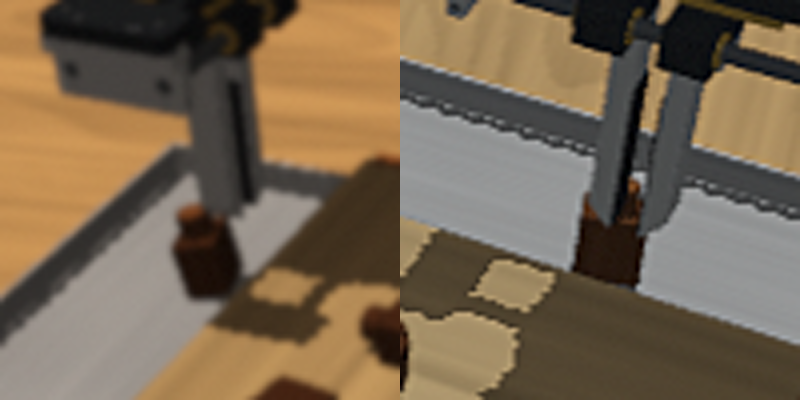

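The crop shows the offcut standing on end in the tray, left panel (205,255), and the fingers are clear of it. Next is the middle offcut.

Request:
drive_tool:
  commands:
    - [0,0,-0.75,0,0,0]
    - [0,0,-0.75,0,0,0]
    - [0.87,0.33,0,0,0,0]
    - [0.87,0.33,0,0,0,0]
    - [0.87,0.33,0,0,0,0]
    - [0.87,0.33,0,0,0,0]
    - [0.87,0.33,0,0,0,0]
    - [0,0,0,0,0,0]
    - [0,0,0.6,0,0,0]
    - [0,0,0.6,0,0,0]
    - [0,0,0.55,0,0,0]
    - [0,0,0,0,0,0]

```text
time: 9.45
tool_pos: [0.54, -0.0225, 0.0344]
ee_rot: [-3.136, 0.001, 1.402]
wrist_force: [-0.1, -0.4, 0.2]
width: 0.0104
finger_force: 0.0
```

```bash
python3 - <<'E'
from m import *
o=get_obs();print(o["tool_pos"],o["wrist_force"],uv(o["tool_pos"]),o["time"])
E
```

```text
[ 0.53996967 -0.02249465  0.03435124] [-0.05716471 -0.39122378  0.20913008] [-0.0039 -0.009 ] 9.45
```

Request:
drive_tool:
  commands:
    - [-0.3,0.03,0,0,0,0]
    - [-0.3,0.03,0,0,0,0]
    - [-0.3,0,0,0,0,0]
    - [-0.3,0,0,0,0,0]
    - [-0.3,0,0,0,0,0]
    - [-0.3,0,0,0,0,0]
    - [-0.3,0,0,0,0,0]
    - [-0.3,0,0,0,0,0]
    - [-0.3,0,0,0,0,0]
    - [-0.3,0,0,0,0,0]
    - [-0.3,0,0,0,0,0]
    - [-0.3,0,0,0,0,0]
    - [-0.15,0,0,0,0,0]
    - [0,0,0,0,0,0]

```text
time: 11.2
tool_pos: [0.5196, -0.1705, 0.0366]
ee_rot: [-3.142, 0.0, 1.402]
wrist_force: [0.5, 0.4, 0.5]
width: 0.0102
finger_force: 0.1
```

```bash
cat > t.py <<'E'
from m import *
o=get_obs();print(o["tool_pos"],o["wrist_force"],uv(o["tool_pos"]),o["time"])
a,b=snapshot("scene"),snapshot("side")
for s in(a,b):
    W=pts(s);im=s["image"].astype(int)
    U=(W[...,:2]-[.5424,-.032])@np.array([[.987,-.1616],[-.1616,-.987]]).T
    m=(U[...,1]>-.12)&(U[...,1]<.3)&(abs(U[...,0])<.17)&(W[...,2]>.006)&(W[...,2]<.06)&(im[...,2]>im[...,0]*1.8)&(im.max(-1)<90)&((U[...,1]>.143)|(W[...,2]>.035))
    n,l,st,c=cv2.connectedComponentsWithStats(m.astype(np.uint8))
    for k in range(1,n):
        if st[k,4]>40:
            q=np.c_[U,W[...,2]][l==k] if 0 else np.concatenate([U,W[...,2:]],-1)[l==k]
            print(c[k].round(),st[k,4],"min",q.min(0).round(3),"max",q.max(0).round(3))
E
python3 t.py
```

```text
[ 0.51955055 -0.17053547  0.03664186] [0.52195901 0.37273186 0.45029744] [-0.0002  0.1404] 11.2
[294. 160.] 151 min [-0.158 -0.033  0.04 ] max [-0.13  0.    0.06]
[180. 189.] 141 min [-0.01   0.146  0.013] max [0.016 0.179 0.045]
[214. 215.] 408 min [0.063 0.024 0.035] max [0.098 0.07  0.056]
[273. 262.] 95 min [ 0.142 -0.105  0.035] max [ 0.17  -0.08   0.059]
[367. 145.] 60 min [-0.017  0.143  0.013] max [-0.011  0.177  0.04 ]
[393. 150.] 302 min [-0.074  0.158  0.007] max [-0.042  0.185  0.047]
[290. 158.] 428 min [0.063 0.022 0.035] max [0.096 0.067 0.056]
[209. 198.] 85 min [ 0.133 -0.108  0.035] max [ 0.16  -0.083  0.06 ]
[408. 236.] 283 min [-0.17  -0.035  0.038] max [-0.132 -0.006  0.06 ]
```

Request:
drive_tool:
  commands:
    - [-0.15,0,-0.05,0,0,0]
    - [-0.15,0,-0.05,0,0,0]
    - [-0.15,0,-0.05,0,0,0]
    - [0,0,0,0,0,0]
    - [0.2,0,-0.4,0,0,0]
    - [0,0,-0.6,0,0,0]
    - [0,0,-0.6,0,0,0]
    - [0,0,0,0,0,0]

```text
time: 12.3
tool_pos: [0.5195, -0.1806, 0.1096]
ee_rot: [3.136, 0.002, 1.403]
wrist_force: [0.1, 0.1, 0.5]
width: 0.0101
finger_force: 0.0
```

```bash
cat >> t.py <<'E'
k=dict(fx=2.6,fy=2.6,interpolation=cv2.INTER_CUBIC)
import sys
if len(sys.argv)>1: cv2.imwrite(sys.argv[1],np.hstack([cv2.resize(a["image"][120:270,90:240],None,**k),cv2.resize(b["image"][80:230,270:420],None,**k)]))
E
python3 t.py pics/f.png
```

```text
[ 0.51948534 -0.18060298  0.10956766] [0.08871682 0.08518493 0.45803502] [0.0014 0.1504] 12.3
[294. 160.] 153 min [-0.159 -0.032  0.039] max [-0.129  0.004  0.06 ]
[188. 181.] 438 min [-0.069  0.143  0.007] max [0.015 0.186 0.049]
[214. 215.] 409 min [0.065 0.023 0.035] max [0.097 0.07  0.057]
[273. 263.] 113 min [ 0.141 -0.105  0.035] max [ 0.17  -0.076  0.06 ]
[361. 143.] 251 min [-0.017  0.143  0.01 ] max [0.011 0.176 0.043]
[392. 150.] 308 min [-0.074  0.157  0.006] max [-0.042  0.188  0.047]
[290. 158.] 438 min [0.063 0.022 0.035] max [0.096 0.069 0.055]
[209. 199.] 96 min [ 0.133 -0.108  0.035] max [ 0.161 -0.081  0.06 ]
[408. 236.] 281 min [-0.17  -0.034  0.037] max [-0.132 -0.009  0.06 ]
```

View pics/f.png

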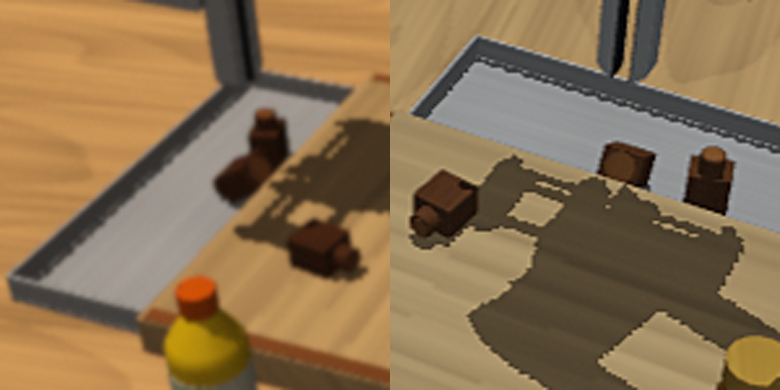

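Right panel: the second offcut at (625,163) leans near the board edge with its nub towards the board; the first stands at (710,175). I'll check how far the second overhangs.

```bash
python3 - <<'E'
from m import *
for n in("scene","side"):
    s=snapshot(n);W=pts(s);im=s["image"].astype(int)
    U=(W[...,:2]-[.5424,-.032])@np.array([[.987,-.1616],[-.1616,-.987]]).T
    m=(U[...,1]>.12)&(U[...,1]<.25)&(abs(U[...,0])<.03)&(im[...,2]>im[...,0]*1.8)&(im.max(-1)<90)&(W[...,2]<.06)
    q=np.c_[U[m],W[m][:,2]]
    for lo in np.arange(.12,.20,.006):
        p=q[(q[:,1]>=lo)&(q[:,1]<lo+.006)]
        if len(p):print(n,lo.round(3),len(p),p[:,0].min().round(3),p[:,0].max().round(3),"z",p[:,2].min().round(3),p[:,2].max().round(3))
E
```

```text
scene 0.12 41 -0.028 0.029 z 0.026 0.031
scene 0.126 25 -0.026 0.013 z 0.027 0.03
scene 0.132 5 -0.017 0.003 z 0.028 0.029
scene 0.138 2 -0.002 0.003 z 0.029 0.031
scene 0.144 62 -0.018 0.013 z 0.022 0.037
scene 0.15 78 -0.018 0.014 z 0.019 0.044
scene 0.156 36 -0.014 0.014 z 0.016 0.043
scene 0.162 36 -0.009 0.014 z 0.014 0.039
scene 0.168 27 -0.012 0.014 z 0.015 0.034
scene 0.174 16 -0.011 0.013 z 0.017 0.032
scene 0.18 1 0.005 0.005 z 0.014 0.014
scene 0.186 1 0.002 0.002 z 0.014 0.014
side 0.138 14 -0.016 0.004 z 0.025 0.03
side 0.144 99 -0.017 0.011 z 0.022 0.039
side 0.15 80 -0.017 0.011 z 0.016 0.044
side 0.156 23 -0.017 0.009 z 0.014 0.042
side 0.162 21 -0.017 0.01 z 0.014 0.038
side 0.168 13 -0.017 0.009 z 0.018 0.034
side 0.174 4 -0.016 0.007 z 0.024 0.03
```

Request:
drive_tool:
  commands:
    - [0.65,-0.08,0,0,0,0]
    - [0,0,0.7,0,0,0]
    - [0,0,0.7,0,0,0]
    - [0,0,0.5,0,0,0]
    - [0,0,0,0,0,0]
    - [-0.3,0,0,0,0,0]
    - [-0.3,0,0,0,0,0]
    - [-0.3,0,0,0,0,0]
    - [-0.3,0,0,0,0,0]
    - [-0.3,0,0,0,0,0]
    - [0,0,0,0,0,0]

```text
time: 13.88
tool_pos: [0.5088, -0.2141, 0.0305]
ee_rot: [-3.141, 0.0, 1.401]
wrist_force: [0.5, 1.0, 0.2]
width: 0.0103
finger_force: 0.0
```

```bash
python3 t.py
```

```text
[ 0.50880201 -0.21409913  0.03053255] [0.51778462 1.03464507 0.22038762] [-0.0037  0.1851] 13.875
[294. 160.] 163 min [-0.159 -0.033  0.038] max [-0.129  0.004  0.06 ]
[193. 174.] 229 min [-0.065  0.159  0.006] max [-0.041  0.182  0.048]
[162. 186.] 191 min [-0.015  0.19   0.01 ] max [0.015 0.237 0.035]
[214. 216.] 399 min [0.065 0.024 0.035] max [0.097 0.07  0.056]
[273. 263.] 103 min [ 0.142 -0.105  0.035] max [ 0.17 -0.08  0.06]
[370. 134.] 148 min [-0.017  0.174  0.006] max [0.011 0.226 0.056]
[392. 150.] 325 min [-0.074  0.158  0.006] max [-0.044  0.186  0.048]
[290. 158.] 438 min [0.062 0.022 0.035] max [0.096 0.069 0.055]
[209. 199.] 94 min [ 0.133 -0.109  0.035] max [ 0.159 -0.084  0.06 ]
[408. 236.] 296 min [-0.17  -0.034  0.036] max [-0.129 -0.007  0.06 ]
```

Request:
drive_tool:
  commands:
    - [0,0,-0.63,0,0,0]
    - [0,0,-0.63,0,0,0]
    - [0,0,-0.64,0,0,0]
    - [0.91,0.435,0,0,0,0]
    - [0.91,0.435,0,0,0,0]
    - [0.91,0.435,0,0,0,0]
    - [0.91,0.435,0,0,0,0]
    - [0.91,0.435,0,0,0,0]
    - [0,0,0,0,0,0]
    - [0,0,0.6,0,0,0]
    - [0,0,0.6,0,0,0]
    - [0,0,0.55,0,0,0]
    - [0,0,0,0,0,0]

```text
time: 15.6
tool_pos: [0.623, -0.0484, 0.0343]
ee_rot: [-3.136, 0.001, 1.402]
wrist_force: [-0.6, 0.6, -0.4]
width: 0.0102
finger_force: 0.0
```

```bash
python3 t.py
```

```text
[ 0.62301151 -0.04837544  0.03428746] [-0.57846105  0.63300544 -0.38886333] [0.0822 0.0031] 15.6
[295. 160.] 111 min [-0.154 -0.032  0.039] max [-0.129  0.     0.06 ]
[192. 169.] 84 min [-0.07   0.161  0.029] max [-0.04   0.182  0.047]
[166. 187.] 282 min [-0.016  0.184  0.006] max [0.015 0.231 0.029]
[214. 216.] 382 min [0.068 0.024 0.035] max [0.098 0.07  0.055]
[273. 262.] 87 min [ 0.143 -0.105  0.035] max [ 0.17  -0.076  0.059]
[369. 134.] 318 min [-0.018  0.183  0.006] max [0.01  0.231 0.029]
[393. 150.] 294 min [-0.074  0.158  0.006] max [-0.042  0.189  0.047]
[293. 157.] 254 min [0.063 0.028 0.035] max [0.092 0.067 0.056]
[208. 198.] 51 min [ 0.133 -0.109  0.035] max [ 0.16  -0.082  0.059]
[408. 236.] 267 min [-0.17  -0.033  0.037] max [-0.133 -0.009  0.06 ]
```

Request:
drive_tool:
  commands:
    - [-0.2,0,0,0,0,0]
    - [-0.2,0,0,0,0,0]
    - [-0.2,0,0,0,0,0]
    - [-0.25,0,0,0,0,0]
    - [-0.25,0,0,0,0,0]
    - [-0.25,0,0,0,0,0]
    - [-0.25,0,0,0,0,0]
    - [0,0,0,0,0,0]

```text
time: 16.7
tool_pos: [0.6144, -0.1121, 0.0366]
ee_rot: [-3.141, 0.0, 1.402]
wrist_force: [-0.4, -0.2, -0.4]
width: 0.0103
finger_force: 0.0
```

```bash
python3 t.py pics/g.png
```

```text
[ 0.61443025 -0.11213702  0.03655681] [-0.39267455 -0.22749288 -0.41207879] [0.084  0.0674] 16.7
[295. 160.] 133 min [-0.153 -0.033  0.038] max [-0.129  0.     0.06 ]
[183. 211.] 299 min [0.073 0.087 0.035] max [0.103 0.122 0.056]
[274. 262.] 87 min [ 0.142 -0.105  0.035] max [ 0.17  -0.079  0.06 ]
[369. 134.] 319 min [-0.017  0.182  0.006] max [0.011 0.231 0.03 ]
[308. 138.] 106 min [0.069 0.089 0.035] max [0.086 0.121 0.055]
[392. 150.] 298 min [-0.073  0.158  0.006] max [-0.043  0.188  0.047]
[209. 198.] 57 min [ 0.133 -0.109  0.037] max [ 0.16  -0.082  0.059]
[408. 236.] 280 min [-0.17  -0.033  0.037] max [-0.13  -0.009  0.06 ]
```

View pics/g.png

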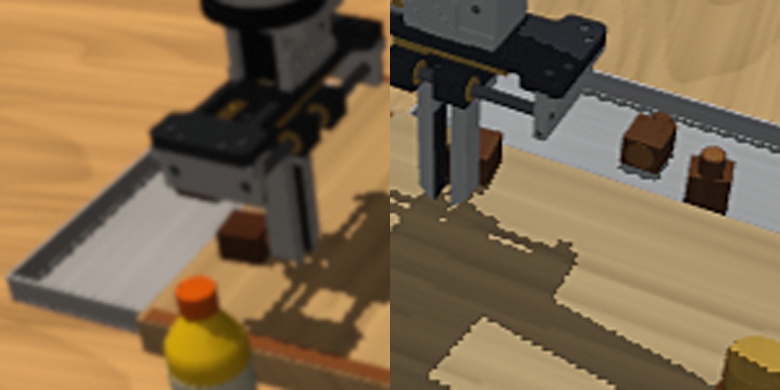

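The crop shows the third offcut aligned ahead of the fingers, left panel (245,235). The second lies in the tray, right panel (648,140), and the first stands at (710,175). I'll push on over the edge.

Request:
drive_tool:
  commands:
    - [-0.3,0.03,0,0,0,0]
    - [-0.3,0.03,0,0,0,0]
    - [-0.3,0,0,0,0,0]
    - [-0.3,0,0,0,0,0]
    - [-0.3,0,0,0,0,0]
    - [-0.3,0,0,0,0,0]
    - [-0.15,0,0,0,0,0]
    - [0,0,0,0,0,0]

```text
time: 17.8
tool_pos: [0.6039, -0.1889, 0.0366]
ee_rot: [3.142, -0.0, 1.402]
wrist_force: [-0.8, 0.3, -0.5]
width: 0.0099
finger_force: 0.0
```

```bash
python3 t.py
```

```text
[ 0.6038603  -0.18889772  0.0366499 ] [-0.83505965  0.27774383 -0.46396766] [0.086  0.1449] 17.8
[294. 161.] 143 min [-0.156 -0.033  0.038] max [-0.13   0.006  0.06 ]
[193. 174.] 215 min [-0.071  0.159  0.007] max [-0.04   0.182  0.047]
[152. 217.] 278 min [0.088 0.155 0.007] max [0.115 0.18  0.048]
[274. 262.] 89 min [ 0.142 -0.105  0.035] max [ 0.17 -0.08  0.06]
[313. 131.] 78 min [0.08  0.155 0.007] max [0.106 0.173 0.045]
[369. 134.] 335 min [-0.018  0.184  0.006] max [0.011 0.23  0.029]
[392. 150.] 300 min [-0.074  0.158  0.007] max [-0.042  0.186  0.047]
[209. 198.] 82 min [ 0.133 -0.109  0.036] max [ 0.161 -0.081  0.06 ]
[408. 236.] 291 min [-0.17  -0.034  0.036] max [-0.13  -0.006  0.06 ]
```

Request:
drive_tool:
  commands:
    - [0.2,0,-0.05,0,0,0]
    - [0,0,-0.6,0,0,0]
    - [0,0,-0.8,0,0,0]
    - [0,0,-0.8,0,0,0]
    - [0,0,-0.8,0,0,0]
    - [0,0,-0.8,0,0,0]
    - [0,0,0,0,0,0]
    - [0,0,0,0,0,0]

```text
time: 18.9
tool_pos: [0.6049, -0.1798, 0.1892]
ee_rot: [-3.14, -0.0, 1.403]
wrist_force: [-0.1, 1.1, -1.4]
width: 0.0108
finger_force: 0.0
```

```bash
python3 t.py pics/i.png
```

```text
[ 0.6048998  -0.17981748  0.1892408 ] [-0.13659388  1.07098904 -1.40470078] [0.0856 0.1358] 18.9
[294. 161.] 154 min [-0.157 -0.032  0.038] max [-0.129  0.001  0.06 ]
[193. 174.] 217 min [-0.069  0.159  0.007] max [-0.04   0.182  0.049]
[166. 187.] 284 min [-0.016  0.185  0.006] max [0.014 0.231 0.028]
[152. 217.] 293 min [0.081 0.156 0.006] max [0.114 0.18  0.047]
[273. 263.] 107 min [ 0.143 -0.105  0.035] max [ 0.17  -0.076  0.06 ]
[313. 126.] 279 min [0.08  0.154 0.007] max [0.111 0.185 0.047]
[369. 134.] 334 min [-0.018  0.183  0.006] max [0.011 0.231 0.028]
[392. 150.] 303 min [-0.074  0.156  0.007] max [-0.042  0.187  0.047]
[208. 199.] 90 min [ 0.133 -0.109  0.035] max [ 0.161 -0.084  0.059]
[408. 236.] 295 min [-0.17  -0.033  0.037] max [-0.13  -0.007  0.06 ]
```

View pics/i.png

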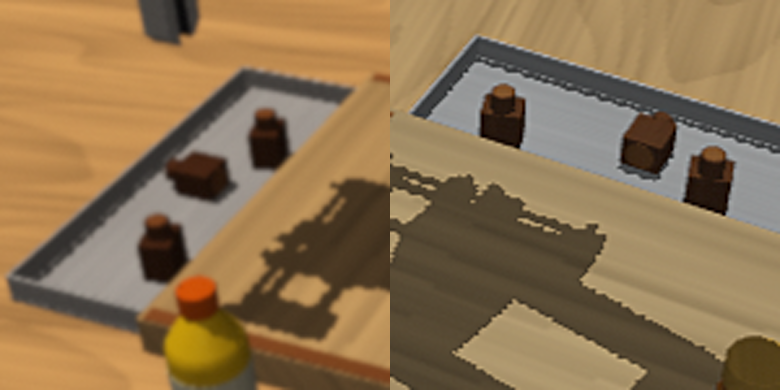

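All three offcuts stand or lie fully on the tray floor, left panel (268,140), (200,175) and (162,250). The knob, jar and glue have not moved, and the arm is clear.

```bash
python3 -c "
from bench import close_job
print(close_job())"
```

```text
the job is handed in; nothing more can be done
None
```

I swept all three walnut offcuts into the scrap tray by pushing only, left the knob, jar and glue bottle where they stood, and handed the job in at about 19 s; two of the offcuts landed upright in the tray.

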